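Take the test gauge off the bench air manifold

TASK

The bench air manifold carries two quick couplings. Take off the one with the round dial gauge on top: draw its sprung sleeve straight up so that it lets go of the nipple, lift it clear, and stand it upright in the shallow grey tray with its sleeve snapped fully forward again. Leave the other coupling, the one with the small silencer, locked on its nipple.

Things in the scene. Friction and masses are not known exactly. Their poses are not given: they have to be found in the camera images.
- gauge_grip (a point): Centre of the gauge coupling's ribbed steel sleeve, 40 mm diameter, 28 mm long: grip it here; z is its upright axis, x points across the manifold (free room both sides). Loose, 0.24 kg, 66 mm tall: below, a brass collar 32 mm wide, flat end 28 mm under this point; above, a neck and a round gauge 31 mm wide, dial up, top 38 mm over this point. It sits 26 mm deep on a nipple: lift 30 mm to clear.
- gauge_sleeve (a joint): How far that sleeve is drawn back (up) on its coupling, m: 0 fully forward and locked, stop 0.010. A spring (5 N at first; the pull reaches 10 to 16 N at release) pushes it forward. Pulling any other part frees nothing. Grip the sleeve and pull straight up: at 0.005 to 0.008 the lock opens, the coupling hops up off the nipple and the sleeve returns forward by itself, still in the grip.
- silencer_grip (a point): Same point of the other coupling (leave it on): same sleeve, but topped by a small pointed brass silencer 14 mm wide. Both sit on the end nipples, 140 mm apart, of the manifold: a fixed aluminium bar 45 mm wide, 220 mm long, 40 mm high, with three upright nipples 70 mm apart, the middle one bare, its tip 72 mm above the bench. Either end may carry the gauge.
- tray_in (a point): Centre of the inner floor of the shallow open grey plastic tray, on the floor's upper surface, 5 mm above the bench. The tray is fixed, 150 x 190 mm outside (along this point's x, y), walls 5 mm thick, rim 25 mm above the bench. It is empty.

How it is judged (in metres and radians):
On the way:
1. the gauge coupling is off its nipple, lifted clear above the manifold (height (world z) of gauge_grip above 0.1 m), for 0.1 s.
At the end, for the whole second after the job is handed in: The gauge coupling stands upright (within 10 degrees) on the tray's floor, inside its walls, its sleeve forward to within 2 mm, and the silencer coupling is still on its nipple (within 12 mm of its start) (x of gauge_grip in the frame of tray_in between -0.07 and 0.07 m and y of gauge_grip in the frame of tray_in between -0.09 and 0.09 m and z of gauge_grip in the frame of tray_in between 0.023 and 0.033 m and angle between gauge_grip's own z axis and vertical below 0.17 rad and value of joint gauge_sleeve below 0.002 m and distance of silencer_grip from where it was at the start of the episode below 0.012 m); the robot touches nothing.
It fails at once if the silencer coupling is pulled off or knocked about (its sleeve moved by more than 12 mm) (distance of silencer_grip from where it was at the start of the episode above 0.012 m).
It also fails if it takes over 42 s, if anything falls off the work surface, if the arm or the gripper's body presses on something with over 40 N, if the wrist force passes 120 N, or if a joint passes its speed limit or range.

ROBOT

A 7-joint arm with a two-finger parallel gripper is mounted at the origin on the work surface. World frame = base frame: x ahead of the robot, y to its left, z up, the work surface at z = 0. Lengths are in mm, angles in rad, forces in N, time in s.
With the tool pointing down it reaches from about 400 to 875 mm from the base axis. Payload 4.4 kg.
Tool frame: the origin (TCP) lies at the very end of the fingers, on their centre line; the grasp point (between the pads) lies 19 mm behind it; z points along the fingers, y is the line along which they close (so a half turn about z gives the same grasp; the last joint's range is limited). The gripper opens to 85 mm and grips with 20 to 120 N. Pads are 22 mm wide; open, the fingers measure 114 mm over their backs; the gripper's body (76 mm by 85 mm) begins 54 mm behind the grasp point. The pads swing forward as they close: fully open they stand 13 mm farther back than shut.
Start: joints at [1.137, 0.628, 0.038, 1.517, -0.027, 0.996, -0.02], TCP at [233.744, -606.532, 231.313] pointing down, gripper open.
Joint ranges: [-3.06, 3.06], [-0.37, 2.12], [-1.25, 1.32], [0.18, 2.47], [-1.1, 4.24], [0.23, 1.98], [-2.94, 2.94]. Speed limits (rad/s): [2.57, 2.57, 3.14, 3.14, 3.14, 3.14, 3.14].

INTERFACE

Orientations are given as [roll, pitch, yaw] about the fixed x, y, z axes, in that order (R = Rz(yaw) Ry(pitch) Rx(roll)).
In Python, from cell import ctrl gives the robot as it stands.
- The arm moves only by the tool step_arm, never from a script. Its argument "series" is a list that holds one entry, the list of rows, each a list of 7 numbers: the turn, a rotation vector about the tool's x, y, z as a fraction of full scale, then the shift along the tool's x, y, z as a fraction of full scale, then the closure, from 0 (fully open) to 1 (shut). In form: [[[ax, ay, az, tx, ty, tz, gripper], ...]]. A call has 1 to 12 rows; each row shifts and turns the commanded pose from where the row before left it, along the tool's axes as they then stand; what a row does not reach is not made up. Full scale, the value 1, is 150 mm for a shift and 45 degrees for a turn. A row lasts 1/10 s, in which the tool goes at most 50 mm and 8.59 degrees, less where a joint would pass 70% of its speed; a pose out of reach is approached as far as the arm can. A call with a number of a shift or a turn outside -1 to 1 is refused whole. A call with a gripper value outside its range is refused whole. The fingers move at their own pace and stop on an object; the grip force is fixed at half the most. Time passes only in rows, so rows that do not move let the fingers close. It gives the time, the measured TCP pose, the force, the opening and the grip force at its end, in the units of the state.
- ctrl.read_state(): the state, without advancing time (a new reading comes with each control period).
- ctrl.get_image(name): name is "scene" or "top" or "wrist"; returns a dict with "img" (420x560x3 uint8, red, green, blue), "fx", "fy", "cx", "cy" (pixels), "R" (3x3) and "t" (3): a world point X has camera coordinates R X + t. Camera axes: x right, y down, z forward; pixel columns grow to the right and rows downward; lengths in mm; the calibration is good to about 2 mm. A picture is of the moment at which its call begins. There is no depth.
- ctrl.finish_job(): hands the job in; it is judged then, once.
Trained networks look in a picture, given as the dict that the camera call returned (one of the last four; its "shot" number tells which), for a name from the list of things; names that differ only in an ending like _2 or _b are one class to them, and where a whole thing is asked for, a point or a joint stands for the part that bears it (a point fixed in the world has none). Each returns a list of dicts, best first, with "score" (0 to 1); they miss things now and then, are a little off and sometimes report something else, mostly with a low value. They report only what shows in the picture. A call takes as long as a camera call.
- ctrl.recognise(picture, thing): "centre" ([column, row] in pixels, amid what is visible of it).
The state is a dict: "clock": time; "qpos": joint angles; "qd": joint speeds; "tau": joint torques, N m; "eef_pos": TCP position; "tool_rot": TCP orientation; "force": force on the tool from outside, world axes, zero at the start; "torque": the same for the moment, N m; "width": finger opening in mm; "gripper_force": force on a finger pad.
Only numpy, scipy, OpenCV 4.12 (cv2) and the standard library are available. Lean on these libraries where they do the work, as an engineer would, in place of code of your own. Each camera call takes 0.05 s, during which the arm holds its last target. There are 200 camera calls.

## Working session

There is one attempt and no reset: what is moved stays moved. The work goes in short steps, Python scripts to look and compute and a tool call to move; the robot and the scene stay as the last step left them, time stands still between calls to the robot, and variables do not carry over. Pictures are saved under pics/ and viewed, at most 10 in all, crops included, and the job is handed in when it is done.

Besides the shell and the picture viewer there is one more tool, called after ">>>" as name([rows], argument=value, ...), one row to a line, values as JSON. step_arm: Moves the arm, as the interface text tells. Shift numbers are shares of 150 mm and turn numbers shares of 45 degrees, none past 1 either way. Its arguments: {"type":"object","properties":{"series":{"type":"array","items":{"type":"array","items":{"type":"array","items":{"type":"number","minimum":-1,"maximum":1}}}}},"required":["series"]}

```bash
mkdir -p pics; cat > h.py <<'E'
import numpy as np, cv2
from cell import ctrl
def ray(im,px):
    R=np.array(im["R"]);t=np.array(im["t"])
    d=R.T@np.array([(px[0]-im["cx"])/im["fx"],(px[1]-im["cy"])/im["fy"],1.]);return -R.T@t,d/np.linalg.norm(d)
def atz(im,px,z):
    o,d=ray(im,px);return (o+d*(z-o[2])/d[2]).round(1)
def proj(im,X):
    c=np.array(im["R"])@np.array(X)+np.array(im["t"]);return (c[0]/c[2]*im["fx"]+im["cx"],c[1]/c[2]*im["fy"]+im["cy"])
def tri(rs):
    A=sum(np.eye(3)-np.outer(d,d) for o,d in rs);b=sum((np.eye(3)-np.outer(d,d))@o for o,d in rs);return np.linalg.solve(A,b).round(1)
def save(im,n): cv2.imwrite(f"pics/{n}.png",im["img"][:,:,::-1])
E
python3 - <<'E'
from h import *
s=ctrl.read_state();print(s["clock"],s["eef_pos"],s["tool_rot"],s["width"])
ims={}
for n in("scene","top"):
    im=ctrl.get_image(n);save(im,n+"0");ims[n]=im
    print(n,-np.array(im["R"]).T@np.array(im["t"]))
    for th in("gauge_grip","silencer_grip","tray_in"):
        for r in ctrl.recognise(im,th)[:2]: print(th,r["score"],r["centre"],atz(im,r["centre"],68 if 'grip' in th else 5))
a,b=ims["scene"]["img"],ims["top"]["img"]
cv2.imwrite("pics/both.png",cv2.resize(np.vstack([a,b])[:,:,::-1],(450,600)) if 0 else np.hstack([cv2.resize(a,(400,300)),cv2.resize(b,(400,300))])[:,:,::-1])
E
```

```text
0.0 [ 233.47086492 -605.94002485  230.38125393] [-3.13967000e+00  2.44933545e-05  3.67674456e-01] 85.29957910321554
scene [1207.54508436   22.87352185  689.12450728]
gauge_grip 0.52 [338.0, 204.0] [544.1 108.2  68. ]
silencer_grip 0.71 [394.0, 199.5] [517.1 234.8  68. ]
tray_in 0.74 [214.9, 229.9] [ 590.3 -166.2    5. ]
top [480.27078243  11.46929868 863.70252482]
silencer_grip 0.69 [166.9, 233.6] [510.9 233.2  68. ]
tray_in 0.58 [360.8, 191.8] [ 600.9 -167.5    5. ]
```

View pics/top0.png

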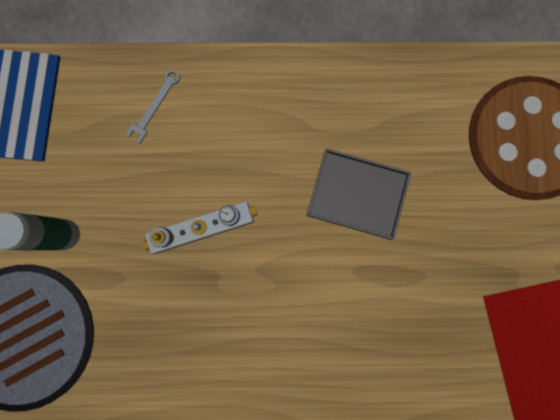

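View pics/scene0.png

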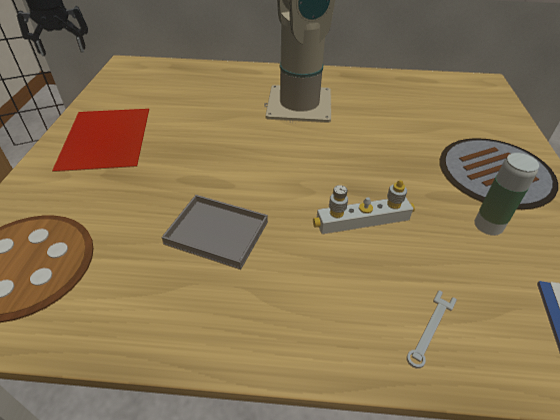

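The top view shows the gauge dial at about (229,214), the silencer at (160,237) and the tray corners near (327,151), (410,173), (393,238), (308,215). The scene view shows the gauge coupling at about (339,200), at the end nearest the tray.

```bash
python3 - <<'E'
from h import *
t=ctrl.get_image("top");s=ctrl.get_image("scene")
print("dial",atz(t,(229,214),112),"sil",atz(t,(160,237),100), "tri",tri([ray(t,(229,214)),ray(s,(340.5,189))]))
print("sceneg",atz(s,(339,204),74))
A=atz(t,(147,240),40);B=atz(t,(250,212),40);print(A,B)
cor=[atz(t,p,25) for p in((327,151),(410,173),(393,238),(308,215))];print(cor,np.mean(cor,0))
print([np.degrees(np.arctan2(*(cor[i+1]-cor[i])[1::-1])) for i in range(3)])
# bar direction: white mask
im=t["img"].astype(int);crop=cv2.resize(t["img"][180:270,130:280],None,fx=5,fy=5,interpolation=cv2.INTER_CUBIC);cv2.imwrite("pics/crop.png",crop[:,:,::-1])
print(t["fx"])
E
```

```text
dial [545.3 104.8 112. ] sil [503.3 237.3 100. ] tri [545.2 106.5 113.4]
sceneg [550.3 109.6  74. ]
[499.2 281.5  40. ] [555.4  70.3  40. ]
[array([686.7, -93.3,  25. ]), array([ 637.8, -269.4,   25. ]), array([ 499.9, -228.3,   25. ]), array([549.5, -50.7,  25. ])] [ 593.475 -160.425   25.   ]
[np.float64(-105.5190766606357), np.float64(163.403730164011), np.float64(74.39605285494325)]
399.7142244225032
```

View pics/crop.png

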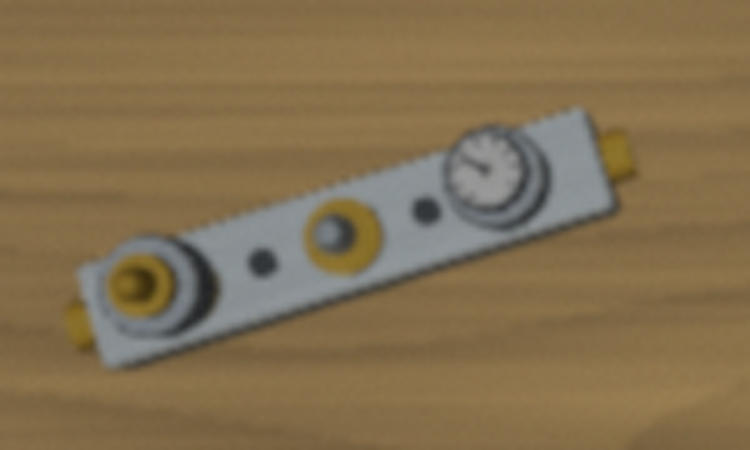

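The crop shows bar-top corners at (82,270), (582,108), (618,210) and (112,367), with the dial centre at (484,168).

```bash
python3 - <<'E'
from h import *
t=ctrl.get_image("top")
P=lambda x,y,z:atz(t,(130+x/5-.4,180+y/5-.4),z)
c=[P(*p,40) for p in((82,270),(582,108),(618,210),(112,367))]
m0=(c[0]+c[3])/2;m1=(c[1]+c[2])/2
print(c,m0,m1,np.linalg.norm(m1-m0));u=(m1-m0)/np.linalg.norm(m1-m0);print("mid",(m0+m1)/2,"gauge pred",(m0+m1)/2+70*u,"dial",P(484,168,112),"mid nip",P(333,233,72))
print(np.degrees(np.arctan2(u[1],u[0])))
s=ctrl.read_state();print(s["eef_pos"],s["tool_rot"],s["clock"])
E
```

```text
[array([512.3, 283.9,  40. ]), array([577.9,  78.6,  40. ]), array([535.4,  63.7,  40. ]), array([472.6, 270.6,  40. ])] [492.45 277.25  40.  ] [556.65  71.15  40.  ] 215.86766779673144
mid [524.55 174.2   40.  ] gauge pred [545.36830987 107.36738839  40.        ] dial [546.9 109.7 112. ] mid nip [525.  174.5  72. ]
-72.69822651611182
[ 233.76069611 -606.5042987   231.29905192] [-3.14157049e+00 -2.30020167e-05  3.67826499e-01] 0.55
```

>>> step_arm([
  [[0,0,0,0.21,-0.22,0,0],[0,0,0,0.21,-0.22,0,0],[0,0,0,0.21,-0.22,0,0],[0,0,0,0.21,-0.22,0,0],[0,0,0,0.21,-0.22,0,0],[0,0,0,0.21,-0.22,0,0],[0,0,0,0.21,-0.22,0,0],[0,0,0,0.21,-0.22,0,0],[0,0,0,0.21,-0.22,0,0],[0,0,0,0.21,-0.22,0,0],[0,0,0,0.21,-0.22,0,0],[0,0,0,0.21,-0.22,0,0]],
])

```text
clock: 1.75
eef_pos: [444.8, -99.4, 231.7]
tool_rot: [3.141, -0.001, 0.368]
force: [0.4, -0.1, -0.0]
width: 85.4
gripper_force: 0.0
```

>>> step_arm([
  [[0,0,-0.174,0,0,0,0],[0,0,-0.174,0,0,0,0],[0,0,-0.174,0,0,0,0],[0,0,-0.174,0,0,0,0],[0,0,-0.174,0,0,0,0],[0,0,-0.174,0,0,0,0],[0,0,-0.174,0,0,0,0],[0,0,-0.174,0,0,0,0],[0,0,-0.174,0,0,0,0],[0,0,-0.174,0,0,0,0],[0,0,-0.174,0,0,0,0],[0,0,0,0,0,0,0]],
])

```text
clock: 2.95
eef_pos: [444.2, -101.3, 231.5]
tool_rot: [3.141, -0.0, 1.871]
force: [0.5, 0.8, -0.0]
width: 85.5
gripper_force: 0.0
```

>>> step_arm([
  [[0,0,0,0.19,0.177,0,0],[0,0,0,0.19,0.177,0,0],[0,0,0,0.19,0.177,0,0],[0,0,0,0.19,0.177,0,0],[0,0,0,0.19,0.177,0,0],[0,0,0,0.19,0.177,0,0],[0,0,0,0,0,0,0],[0,0,0,0,0,0,0]],
])

```text
clock: 3.75
eef_pos: [545.5, 110.2, 231.1]
tool_rot: [-3.141, 0.0, 1.871]
force: [-0.0, -0.6, -0.1]
width: 85.2
gripper_force: 0.0
```

```bash
python3 - <<'E'
from h import *
w=ctrl.get_image("wrist");save(w,"w1")
s=ctrl.read_state();print(s["eef_pos"],s["tool_rot"],s["clock"],s["qpos"])
print(-np.array(w["R"]).T@w["t"])
for r in ctrl.recognise(w,"gauge_grip")[:2]: print(r["score"],r["centre"],atz(w,r["centre"],74))
for X in([546,108.5,112],[546,108.5,74]): print(proj(w,X))
E
```

```text
[545.28118679 108.64221852 231.02132325] [-3.14041677e+00  9.01270407e-04  1.86905136e+00] 3.8 [ 0.02693365  0.51961144 -0.41347087  1.77481753  0.25822838  0.90193658
 -0.20129115]
[523.98472967 178.46576743 373.64064705]
0.65 [270.1, 187.6] [537.3 118.9  74. ]
(np.float64(275.456667449653), np.float64(210.2590466292846))
(np.float64(275.4251104298425), np.float64(199.95874072059718))
```

View pics/w1.png

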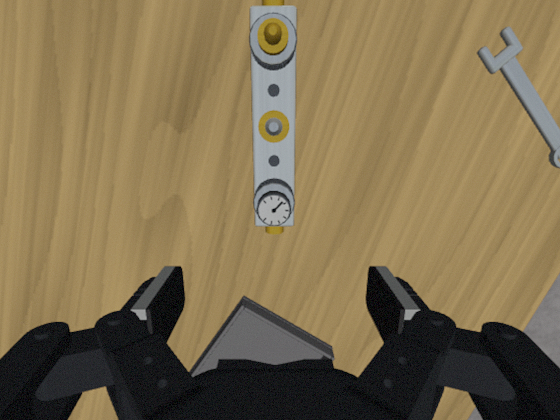

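The wrist picture shows the dial at (274,208.5), within 2 px of where I predicted it. The bar is vertical in the picture, so the yaw is right. I'll descend.

>>> step_arm([
  [[0,0,0,0,0,0.25,0],[0,0,0,0,0,0.25,0],[0,0,0,0,0,0.25,0],[0,0,0,0,0,0.2,0],[0,0,0,0,0,0.15,0],[0,0,0,0,0,0.087,0],[0,0,0,0,0,0,0],[0,0,0,0,0,0,0]],
])

```text
clock: 4.65
eef_pos: [546.2, 108.9, 54.0]
tool_rot: [3.141, 0.0, 1.87]
force: [1.0, 0.8, 0.5]
width: 85.5
gripper_force: 0.0
```

>>> step_arm([
  [[0,0,0,0,0,0,0.3],[0,0,0,0,0,0,0.5],[0,0,0,0,0,0,1],[0,0,0,0,0,0,1],[0,0,0,0,0,0,1],[0,0,0,0,0,0,1],[0,0,0,0,0,0,1],[0,0,0,0,0,0,1]],
])

```text
clock: 5.45
eef_pos: [545.8, 109.3, 54.2]
tool_rot: [3.141, 0.001, 1.871]
force: [-1.8, 0.3, 6.4]
width: 38.8
gripper_force: 59.7
```

```bash
python3 - <<'E'
from h import *
w=ctrl.get_image("wrist");s=ctrl.get_image("scene")
c=cv2.resize(s["img"][140:240,290:430],(560,400),interpolation=cv2.INTER_CUBIC)
save({"img":np.hstack([cv2.resize(w["img"],(400,300)),cv2.resize(c,(400,300))])},"g1")
E
```

```text
(no output)
```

View pics/g1.png

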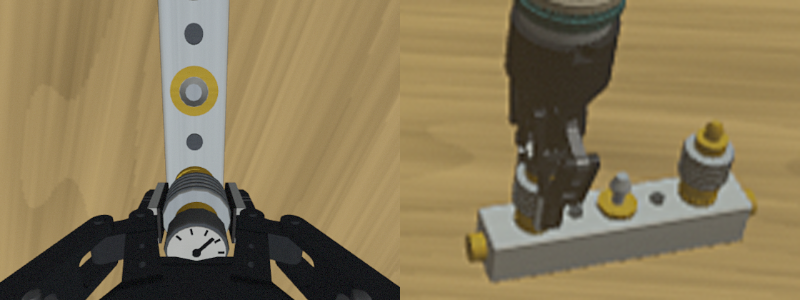

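The pads grip the ribbed sleeve from both sides at 60 N with a 38.8 mm opening. The dial sits just under the palm. I'll pull up gently.

>>> step_arm([
  [[0,0,0,0,0,-0.013,1],[0,0,0,0,0,-0.013,1],[0,0,0,0,0,-0.013,1],[0,0,0,0,0,-0.013,1],[0,0,0,0,0,-0.013,1],[0,0,0,0,0,-0.013,1],[0,0,0,0,0,0,1]],
])

```text
clock: 6.25
eef_pos: [544.7, 108.9, 65.1]
tool_rot: [-3.139, 0.0, 1.871]
force: [-0.9, -0.0, -3.9]
width: 39.1
gripper_force: 63.4
```

>>> step_arm([
  [[0,0,0,0,0,-0.04,1],[0,0,0,0,0,-0.04,1],[0,0,0,0,0,-0.08,1],[0,0,0,0,0,-0.12,1],[0,0,0,0,0,-0.15,1],[0,0,0,0,0,-0.15,1],[0,0,0,0,0,0,1],[0,0,0,0,0,0,1]],
])

```text
clock: 7.05
eef_pos: [545.8, 109.2, 152.7]
tool_rot: [3.14, 0.0, 1.871]
force: [0.4, -0.5, -2.9]
width: 39.1
gripper_force: 63.6
```

```bash
python3 - <<'E'
from h import *
w=ctrl.get_image("wrist");s=ctrl.get_image("scene")
c=cv2.resize(s["img"][120:240,280:440],(400,300),interpolation=cv2.INTER_CUBIC)
save({"img":np.hstack([cv2.resize(w["img"],(400,300)),c])},"g2")
E
```

```text
(no output)
```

View pics/g2.png

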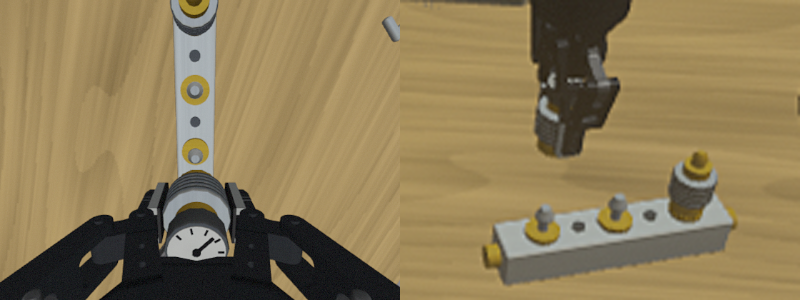

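The coupling is off, held upright in the grip with its sleeve forward (no gap shows), and the silencer is still on. Next I move over the tray.

>>> step_arm([
  [[0,0,0,-0.1,-0.013,0,1],[0,0,0,-0.19,-0.024,0,1],[0,0,0,-0.22,-0.027,0,1],[0,0,0,-0.22,-0.027,0,1],[0,0,0,-0.22,-0.027,0,1],[0,0,0,-0.22,-0.027,0,1],[0,0,0,-0.22,-0.027,0,1],[0,0,0,-0.22,-0.027,0,1],[0,0,0,-0.13,-0.018,0,1],[0,0,0,-0.082,-0.011,0,1],[0,0,0,0,0,0,1],[0,0,0,0,0,0,1]],
])

```text
clock: 8.35
eef_pos: [593.3, -160.7, 151.5]
tool_rot: [-3.141, -0.002, 1.872]
force: [-0.9, 0.2, -2.6]
width: 38.7
gripper_force: 63.4
```

```bash
python3 - <<'E'
from h import *
w=ctrl.get_image("wrist");t=ctrl.get_image("top");s=ctrl.get_image("scene")
c=cv2.resize(s["img"][120:270,130:330],(400,300),interpolation=cv2.INTER_CUBIC)
save({"img":np.hstack([cv2.resize(w["img"],(400,300)),c])},"t1")
p=ctrl.read_state()["eef_pos"];print(p,ctrl.read_state()["tool_rot"],ctrl.read_state()["clock"]);print(proj(s,[p[0],p[1],5]))
E
```

```text
[ 593.83846352 -159.82087845  152.01021397] [ 3.14143370e+00 -1.04214125e-03  1.87370232e+00] 8.5
(np.float64(217.35473362472166), np.float64(231.24396534235024))
```

View pics/t1.png

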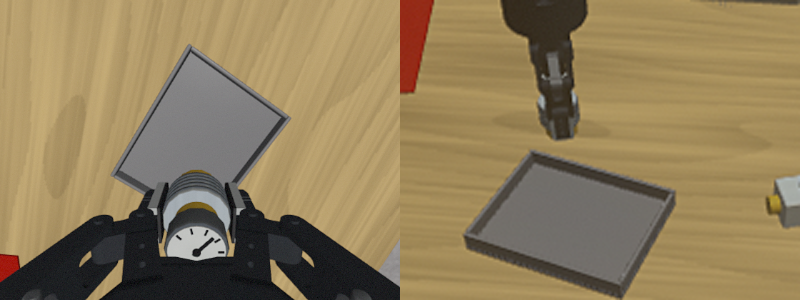

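The coupling is upright above the tray. The TCP's floor point projects to (217,231) in the scene image, against a tray centre of about (215,230). I'll lower it, slowing near the floor.

>>> step_arm([
  [[0,0,0,0,0,0.1,1],[0,0,0,0,0,0.2,1],[0,0,0,0,0,0.2,1],[0,0,0,0,0,0.2,1],[0,0,0,0,0,0.1,1],[0,0,0,0,0,0.06,1],[0,0,0,0,0,0.02,1],[0,0,0,0,0,0.01,1],[0,0,0,0,0,0,1],[0,0,0,0,0,0,1]],
])

```text
clock: 9.5
eef_pos: [594.7, -162.0, 19.5]
tool_rot: [3.14, 0.001, 1.871]
force: [0.3, -0.3, -2.5]
width: 39.1
gripper_force: 63.4
```

>>> step_arm([
  [[0,0,0,0,0,0.007,1],[0,0,0,0,0,0,1]],
])

```text
clock: 9.7
eef_pos: [594.1, -162.0, 17.8]
tool_rot: [3.141, 0.0, 1.871]
force: [-0.0, 0.1, -3.0]
width: 39.1
gripper_force: 63.4
```

>>> step_arm([
  [[0,0,0,0,0,0.007,1],[0,0,0,0,0,0.007,1],[0,0,0,0,0,0,1]],
])

```text
clock: 10.0
eef_pos: [593.7, -161.8, 15.1]
tool_rot: [-3.141, -0.0, 1.871]
force: [-0.6, 0.8, -2.7]
width: 39.3
gripper_force: 63.4
```

>>> step_arm([
  [[0,0,0,0,0,0.007,1],[0,0,0,0,0,0,1]],
])

```text
clock: 10.2
eef_pos: [593.7, -161.8, 14.1]
tool_rot: [-3.141, -0.0, 1.871]
force: [0.6, 0.2, -2.8]
width: 38.9
gripper_force: 63.4
```

>>> step_arm([
  [[0,0,0,0,0,0.007,1],[0,0,0,0,0,0,1]],
])

```text
clock: 10.4
eef_pos: [593.9, -161.8, 13.4]
tool_rot: [3.141, 0.0, 1.871]
force: [0.2, -0.6, -1.6]
width: 38.8
gripper_force: 63.7
```

>>> step_arm([
  [[0,0,0,0,0,0.006,1],[0,0,0,0,0,0,1]],
])

```text
clock: 10.6
eef_pos: [594.0, -161.8, 13.3]
tool_rot: [3.141, 0.0, 1.871]
force: [-2.3, 0.3, 5.4]
width: 38.7
gripper_force: 64.5
```

The coupling touched the floor at 13.3 mm, as predicted. I'll release and rise.

>>> step_arm([
  [[0,0,0,0,0,0,0.45],[0,0,0,0,0,0,0.3],[0,0,0,0,0,0,0.25],[0,0,0,0,0,0,0.25],[0,0,0,0,0,0,0.25],[0,0,0,0,0,0,0.25]],
])

```text
clock: 11.2
eef_pos: [593.9, -161.8, 12.3]
tool_rot: [3.142, -0.0, 1.871]
force: [0.5, -0.9, -0.2]
width: 63.9
gripper_force: 0.0
```

>>> step_arm([
  [[0,0,0,0,0,-0.05,0.25],[0,0,0,0,0,-0.15,0.25],[0,0,0,0,0,-0.25,0.2],[0,0,0,0,0,-0.25,0.2],[0,0,0,0,0,-0.25,0.2],[0,0,0,0,0,-0.2,0.2],[0,0,0,0,0,0,0.2],[0,0,0,0,0,0,0.2]],
])

```text
clock: 12.0
eef_pos: [594.0, -162.0, 185.8]
tool_rot: [3.14, 0.001, 1.871]
force: [0.4, -0.7, -0.4]
width: 68.4
gripper_force: 0.0
```

```bash
python3 - <<'E'
from h import *
s=ctrl.get_image("scene")
a=cv2.resize(s["img"][150:300,130:330],(400,300),interpolation=cv2.INTER_CUBIC)
b=cv2.resize(s["img"][120:270,280:480],(400,300),interpolation=cv2.INTER_CUBIC)
save({"img":np.hstack([a,b])},"f1")
for th in("gauge_grip","silencer_grip"):
    for r in ctrl.recognise(s,th)[:1]: print(th,r)
print(proj(s,[594,-162,33]),proj(s,[594,-162,71]))
E
```

```text
gauge_grip {'centre': [213.5, 227.2], 'score': 0.45}
silencer_grip {'centre': [393.5, 199.0], 'score': 0.79}
(np.float64(215.2132624188301), np.float64(222.73219823620468)) (np.float64(213.5238369209311), np.float64(210.5979247779872))
```

View pics/f1.png

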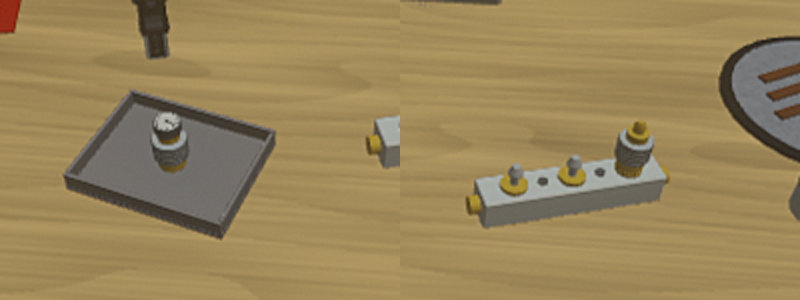

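The gauge coupling stands upright near the tray centre, at about (215,222) in the scene image, with its sleeve forward and its brass collar showing. The silencer coupling is still on its nipple at (393,199).

```bash
python3 -c "
from cell import ctrl
print(ctrl.finish_job())"
```

```text
the job is handed in; nothing more can be done
None
```

The gauge coupling is off its nipple and standing upright near the centre of the grey tray with its sleeve forward; the silencer coupling is still on its nipple, and the job was handed in at about 12 s (no verdict was returned).

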